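Charge the air duster and aim it at the bobbin well

TASK

Pick up the refillable air duster and charge it: press its base squarely down onto the sprung head of the filling station until the head is fully depressed, and keep it down for a good second. Then carry it over the things on the table to the sewing machine and stop with the can upright, its wand pointing straight in from the machine's front and the brass nozzle hovering about a centimetre above the middle of the open bobbin well, ready to blow out the lint; neither can nor wand may touch the machine at any time, and everything else on the table stays where it is. Finish there, still holding the can in the hover: do not put it down or let go.

Things in the scene. Friction and masses are not known exactly. Their poses are not given: they have to be found in the camera images.
- can: aluminium air-duster can, 52 mm across, 0.26 kg, loose. Origin: centre of its base; z up its axis, x where its wand points. Straight wall to 113 mm (grip there, fingertips about 80 mm up, fingers closing across the wand), shoulder to 124, black button head 24 wide to 141. A rigid 4.4 mm steel wand leaves the head level at 134 mm, runs 42 mm out along x, then slopes 45 deg down to the nozzle
- nozzle_tip (a point): free end of the wand's small brass nozzle (6 mm wide), rigid with the can: 110.5 mm out from the can's axis along its x, 66.5 mm above its base; axes as the can's
- station: bench filling station for such cans, fixed: grey base 125 x 100 x 18 mm carrying an open aluminium guide collar (inner diameter 60, outer 74 mm, top 40 mm above the table) in which the round steel filling head moves up and down. Origin: on the table under the collar's axis, z up. A gauge (up to 57 mm high) and brass fittings lie 40 to 95 mm from the axis on its +x side
- filler_pad_top (a point): centre of the filling head's flat top face (57 mm across), on the collar's axis: 32 mm above the table at rest, 8 mm below the collar's top, 22 mm above the table when fully depressed
- filler_pad (a joint): how far the filling head is pressed down, m: 0 at rest, 0.010 fully depressed (at its stop). Its spring starts to give at about 5 N, needs about 13 N to reach the stop, and pushes it back up when released; the can's own weight does not move it
- machine: white free-arm sewing machine, 430 x 165 x 300 mm, fixed. Origin on the table under its middle; x to its needle end, y to its front, z up. Free arm (bed): x 15 to 195, y -35 to 70 mm, top at 85 mm. Head with needle and raised foot overhangs it behind the well: x 65 to 151, y up to 20, underside at 160 mm; foot: y up to 11 mm, at 95 mm. Pillar, base and dials: x below 15, y up to 75 mm
- bobbin_well (a point): centre of the open bobbin well, a 36 x 36 mm square opening in the top of the machine's free arm in front of the needle (cover off), at the level of the bed's top, 85 mm above the table; its black bobbin holder lies 18 mm down. At machine x 100, y 38 mm; axes as the machine's: y out to its front, z up
- cone_a: grey thread cone, 62 mm across at the foot, 109 mm high, standing loose; origin centre of its foot; bystander
- cone_b: blue thread cone, as the grey one; bystander
- pincushion: round pincushion with pins: brim 100 mm across, cushion 76 mm across and 54 mm high, pins up to 76 mm; origin centre of its underside; bystander
- scissors: steel scissors lying flat, 175 mm long, 10 mm high; origin under the pivot, x to the blade tips; bystander
- bobbin_case: small steel bobbin case, 23 mm across, 12 mm high; origin centre of its underside; bystander
- slide_cover: clear plastic cover of the bobbin well, 44 x 40 x 4 mm, lying flat; origin centre of its underside; bystander
- bobbin_box: clear open box with bobbins, 85 x 85 x 26 mm; origin centre of its underside; bystander
There are look-alikes about, which are no part of the job. What is shaped like the station but orange is not meant. What is shaped like the can but orange is not meant.

How it is judged (in metres and radians):
On the way:
1. the can's base presses the filling head fully down and keeps it there (value of joint filler_pad above 0.0088 m and contact force between can and station above 5 N and horizontal distance between can and filler_pad_top below 0.008 m and angle between can's own z axis and vertical below 0.15 rad), for 0.7 s.
At the end, for the whole second after the job is handed in: Fingers hold the can still, upright within 8 degrees, clear of table, station and machine; nozzle end within 10 mm sideways of the well centre, 3 to 20 mm above the bed; can on the machine's front side, wand square to the machine within 17 degrees; filling head sprung back (horizontal distance between nozzle_tip and bobbin_well below 0.01 m and z of nozzle_tip in the frame of bobbin_well between 0.003 and 0.02 m and angle between can's own z axis and vertical below 0.15 rad and angle between the x axis of can and the y axis of machine, either way round below 0.3 rad and y of can in the frame of bobbin_well above 0.05 m and contact force between can and machine below 0.05 N and contact force between can and station below 0.05 N and height (world z) of can above 0.012 m and contact force between can and the fingers above 2 N and linear speed of can below 0.015 m/s and value of joint filler_pad below 0.002 m); the arm keeps its last pose, push and grip.
It fails at once if the can or its wand touches the sewing machine (contact force between can and machine above 0.5 N).
It fails at once if a bystander is moved by more than 15 mm (distance of any of cone_a, cone_b, pincushion, scissors, bobbin_case, slide_cover, bobbin_box from where it was at the start of the episode above 0.015 m).
It also fails if it takes over 54 s, if anything falls off the work surface, if the arm or the gripper's body presses on something with over 40 N, if the wrist force passes 120 N, or if a joint passes its speed limit or range.

ROBOT

A 6-joint arm with a two-finger parallel gripper is mounted at the origin on the work surface. World frame = base frame: x ahead of the robot, y to its left, z up, the work surface at z = 0. Lengths are in mm, angles in rad, forces in N, time in s.
With the tool pointing down it reaches from about 325 to 875 mm from the base axis. Payload 4.4 kg.
Tool frame: the origin (TCP) lies on the front face of the gripper's body, between the roots of the fingers; the fingertips stand 73 mm ahead of it and the grasp point (between the pads) lies 54 mm ahead of it; z points along the fingers, y is the line along which they close (so a half turn about z gives the same grasp; the last joint's range is limited). The gripper opens to 85 mm and grips with 20 to 120 N. Pads are 22 mm wide; open, the fingers measure 114 mm over their backs; the gripper's body (76 mm by 85 mm) begins 54 mm behind the grasp point. The pads swing forward as they close: fully open they stand 13 mm farther back than shut.
Start: joints at [1.054, 0.207, 1.542, -0, 1.393, -0.15], TCP at [205.685, 536.956, 303.882] pointing down, gripper open.
Joint ranges: [-2.73, 2.73], [-0.86, 2.22], [0.23, 2.46], [-1.11, 4.25], [0.08, 2.63], [-2.82, 2.82]. Speed limits (rad/s): [2.79, 2.79, 3.14, 3.14, 3.14, 3.14].

INTERFACE

Orientations are given as a rotation vector (axis times angle).
In Python, from rig import ctrl gives the robot as it stands.
- The arm moves only by the tool send_rows, never from a script. Its argument "deltas" is one flat list of numbers, 4 for each row, row after row: the shift along the tool's x, y, z in m, then the turn about the tool's z in rad. A call has 1 to 20 rows; each row shifts and turns the commanded pose from where the row before left it, along the tool's axes as they then stand; what a row does not reach is not made up. A row lasts 1/10 s, in which the tool goes at most 50 mm and 8.59 degrees, less where a joint would pass 70% of its speed; a pose out of reach is approached as far as the arm can. A call with a gripper value outside its range is refused whole. "jaw" is the closure, from 0 (fully open) to 1 (shut), set as the call begins (left out, the last holds). The fingers move at their own pace and stop on an object; the grip force is fixed at half the most. Time passes only in rows, so rows that do not move let the fingers close. It gives the time, the measured TCP pose, the force, the opening and the grip force at its end, in the units of the state.
- ctrl.get_obs(): the state, without advancing time (a new reading comes with each control period).
- ctrl.grab_frame(name): name is "scene" or "top"; returns a dict with "pixels" (384x512x3 uint8, red, green, blue), "z_map" (384x512 float32, mm along the optical axis (not along the pixel's ray), 0 where there is no reading), "intrinsics" (3x3 intrinsics, pixels), "R" (3x3) and "t" (3): a world point X has camera coordinates R X + t. Camera axes: x right, y down, z forward; pixel columns grow to the right and rows downward; lengths in mm; the calibration is good to about 2 mm. A picture is of the moment at which its call begins.
- ctrl.finish_job(): hands the job in; it is judged then, once.
The state is a dict: "t": time; "qpos": joint angles; "joint_velocities": joint speeds; "joint_efforts": joint torques, N m; "eef_pos": TCP position; "eef_rot": TCP orientation; "force": force on the tool from outside, world axes, zero at the start; "torque": the same for the moment, N m; "finger_gap": opening from 0.0 (shut) to 1.0 (fully open); "grasp_force": force on a finger pad.
Only numpy, scipy, OpenCV 4.12 (cv2) and the standard library are available. Lean on these libraries where they do the work, as an engineer would, in place of code of your own. Each camera call takes 0.05 s, during which the arm holds its last target. There are 200 camera calls.

## Working session

There is one attempt and no reset: what is moved stays moved. The work goes in short steps, Python scripts to look and compute and a tool call to move; the robot and the scene stay as the last step left them, time stands still between calls to the robot, and variables do not carry over. Pictures are saved under pics/ and viewed, at most 10 in all, crops included, and the job is handed in when it is done.

Besides the shell and the picture viewer there is one more tool, called after "Emit:" as a command line: name --argument value ..., lists and objects as JSON in quotes. send_rows: Moves the arm, as the interface text tells. Its arguments: {"type":"object","properties":{"deltas":{"type":"array","items":{"type":"number"}},"jaw":{"type":"number"}},"required":["deltas"]}

```bash
mkdir -p pics; cat > h.py <<'E'
import numpy as np, cv2, pickle
from rig import ctrl
def grab(n,tag):
    f=ctrl.grab_frame(n); pickle.dump(f,open(f'pics/{tag}.pkl','wb'))
    cv2.imwrite(f'pics/{tag}.png',cv2.cvtColor(f['pixels'],cv2.COLOR_RGB2BGR)); return f
def load(tag): return pickle.load(open(f'pics/{tag}.pkl','rb'))
def xyz(f):
    z=f['z_map'].astype(float); v,u=np.mgrid[:z.shape[0],:z.shape[1]]
    r=np.stack([u,v,np.ones_like(u)],-1)@np.linalg.inv(f['intrinsics']).T
    P=(r*z[...,None]-f['t'])@f['R']; P[z==0]=np.nan; return P
E
python3 - <<'E'
from h import *
a=grab('scene','s0');b=grab('top','t0')
A=cv2.imread('pics/s0.png');B=cv2.imread('pics/t0.png')
cv2.imwrite('pics/s0v.png',cv2.resize(A,(800,600)));cv2.imwrite('pics/t0v.png',cv2.resize(B,(800,600)))
for f in(a,b):print(f['intrinsics'],-f['R'].T@f['t'],f['R'])
print(ctrl.get_obs())
E
```

```text
[[480.22858019   0.         251.89382127]
 [  0.         480.22858019 184.93413194]
 [  0.           0.           1.        ]] [1163.90386468  159.11740958 1062.50260692] [[-0.16018276  0.98702502  0.01109488]
 [ 0.80607568  0.13728771 -0.57566837]
 [-0.56972228 -0.08326883 -0.81760799]]
[[389.20507247   0.         248.42428147]
 [  0.         389.20507247 185.72226396]
 [  0.           0.           1.        ]] [ 370.90605612   71.55323005 1247.69278504] [[-0.01204926 -0.99967222 -0.02258898]
 [-0.99571593  0.01406663 -0.09138887]
 [ 0.09167667  0.02139104 -0.99555905]]
{'t': 0.1, 'qpos': array([ 1.05451372e+00,  2.07344251e-01,  1.54282292e+00,  1.49567036e-05,
        1.39350709e+00, -1.50488507e-01]), 'joint_velocities': array([-0.00098912, -0.00015879, -0.00267705, -0.00055684,  0.00019018,
        0.00159483]), 'joint_efforts': array([-5.01625036e-04, -3.84094477e+01, -2.92547697e+01, -3.13099063e-04,
        4.88752223e-03,  1.18356516e-05]), 'eef_pos': array([205.40428149, 536.48365713, 302.83073712]), 'eef_rot': array([-5.71267329e-01, -3.08850798e+00,  3.08150476e-03]), 'force': array([ 0.45377354,  0.22653444, -0.00305123]), 'torque': array([0.00971795, 0.02509617, 0.07423312]), 'grasp_force': 0.0, 'finger_gap': 1.0036721533596589}
```

View pics/s0v.png

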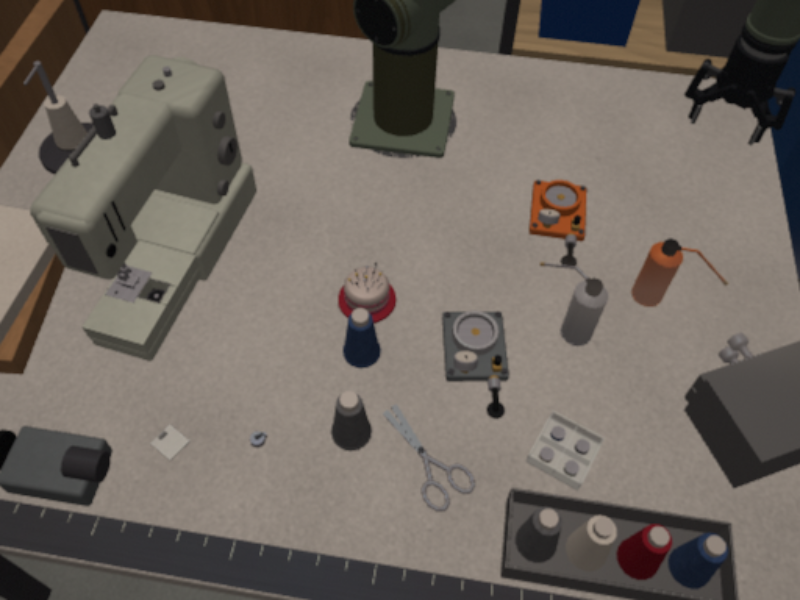

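View pics/t0v.png

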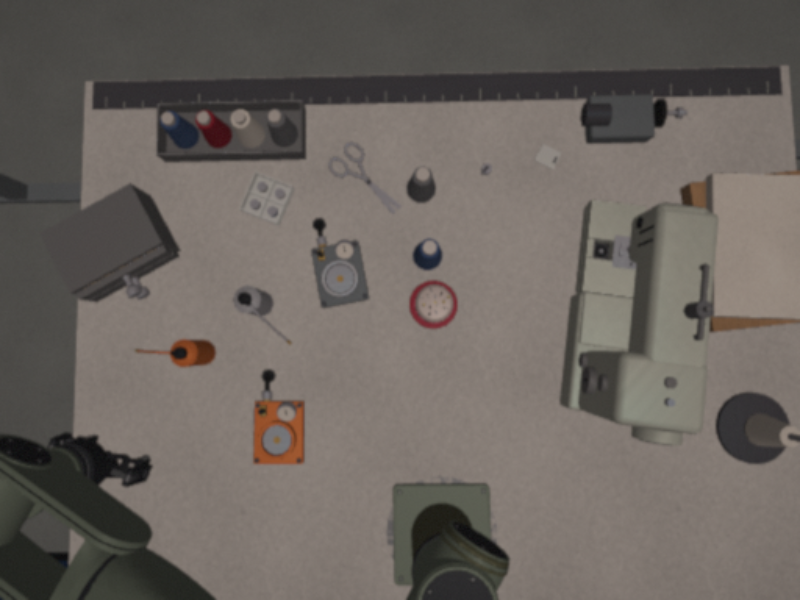

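The scene view (800-px copy) shows the silver can at about (583,312), the orange look-alike can at (657,272), the grey station at (475,345), the orange look-alike station at (558,210), and the bobbin well at (155,293). In the top view they are at: silver can (250,300), orange can (190,352), grey station (340,279), orange station (278,437), well (602,250). I choose the silver can and the grey station. Next is a close crop to check that choice.

```bash
python3 - <<'E'
from h import *
def crop(tag,c,w=64,h=72,k=4):
    im=cv2.imread(f'pics/{tag}.png');u0,v0=int(c[0]-w/2),int(c[1]-h/2)
    o=cv2.resize(im[v0:v0+h,u0:u0+w],None,fx=k,fy=k,interpolation=cv2.INTER_CUBIC)
    o=cv2.convertScaleAbs(o,alpha=1.5)
    for u in range(u0,u0+w):
        if u%10==0: cv2.line(o,((u-u0)*k,0),((u-u0)*k,6),(0,255,255),1);cv2.putText(o,str(u),((u-u0)*k+1,14),0,.3,(0,255,255))
    for v in range(v0,v0+h):
        if v%10==0: cv2.line(o,(0,(v-v0)*k),(6,(v-v0)*k),(0,255,255),1);cv2.putText(o,str(v),(8,(v-v0)*k+4),0,.3,(0,255,255))
    return o
t=np.hstack([crop('t0',(168,200)),crop('t0',(218,176)),crop('t0',(390,160))])
s=np.hstack([crop('s0',(370,190)),crop('s0',(305,222)),crop('s0',(95,185))])
cv2.imwrite('pics/m.png',np.vstack([t,s]))
for tag in('t0','s0'):
    P=xyz(load(tag))
    m=(P[...,2]>-20)&(P[...,2]<8); print(tag,'table z',np.nanmedian(P[...,2][m]))
    pts={'t0':[(160,192),(163,191),(218,178),(385,160),(374,158),(185,218)],'s0':[(380,184),(305,212),(99,188),(70,205)]}[tag]
    for u,v in pts: print((u,v),P[v,u].round(1))
E
```

```text
t0 table z -1.1854960154079728
(160, 192) [458.9 350.9 133.9]
(163, 191) [462.8 345.6 120. ]
(218, 178) [508.3 192.9  35.2]
(385, 160) [ 552.  -318.8   68.9]
(374, 158) [ 558.6 -285.9   69.2]
(185, 218) [383.9 289.5  73.2]
s0 table z 1.2169169437311491
(380, 184) [469.4 362.5 142.3]
(305, 212) [505.7 199.9  31.7]
(99, 188) [ 547.4 -317.    72.4]
(70, 205) [ 616.2 -361.    87.9]
```

View pics/m.png

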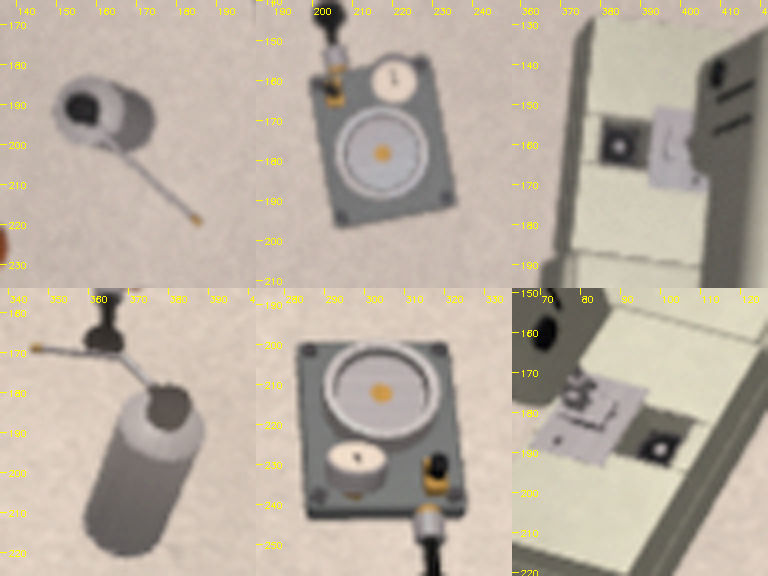

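The crops confirm the silver can: button at top (159.5,191.5) and scene (381,185), nozzle at top (185.5,219) and scene (346,169.5). They also confirm the grey station, with its pad dot at top (215,178) and scene (304,212). The well is the dark square centred near top (386,159.5).

```bash
cat >> h.py <<'E'
def ray(f,p):
    d=f['R'].T@np.linalg.inv(f['intrinsics'])@np.array([*p,1.]); return -f['R'].T@f['t'],d
def atz(f,p,z): c,d=ray(f,p); return c+d*(z-c[2])/d[2]
def tri(fs,ps):
    A=0;b=0
    for f,p in zip(fs,ps):
        c,d=ray(f,p); d=d/np.linalg.norm(d); M=np.eye(3)-np.outer(d,d); A=A+M;b=b+M@c
    return np.linalg.solve(A,b)
def proj(f,X): q=f['intrinsics']@(f['R']@np.array(X,float)+f['t']); return q[:2]/q[2]
E
python3 - <<'E'
from h import *
t,s=load('t0'),load('s0')
for n,a,b in [('btn',(159.7,191.3),(381,185)),('noz',(185.3,219),(346.5,169.5)),('pad',(215,178),(304,212)),('well',(386,159.5),(96.5,187))]:
    print(n,tri((t,s),(a,b)).round(1))
print('well@85',atz(t,(386,159.5),85).round(1),atz(s,(96.5,187),85).round(1))
print('bed edge',atz(t,(378,129),85).round(1),atz(t,(373.3,189.5),85).round(1))
# clouds
for n,f in(('t',t),('s',s)):
    P=xyz(f).reshape(-1,3)
    def box(x0,x1,y0,y1,z0,z1):
        m=((P>[x0,y0,z0])&(P<[x1,y1,z1])).all(1); return P[m]
    q=box(420,520,290,400,25,105); 
    from scipy.optimize import least_squares
    r=least_squares(lambda c:np.hypot(q[:,0]-c[0],q[:,1]-c[1])-26,[460,345],loss='soft_l1'); print(n,'cyl',r.x,len(q))
    q=box(440,490,320,380,128,160); print('head',q.mean(0),len(q))
    q=box(500,760,-380,-270,80,92); print('bed',q.mean(0),q.min(0),q.max(0),np.percentile(q[:,2],[10,50,90]))
    q=box(460,560,150,250,36,48); c=least_squares(lambda c:np.hypot(q[:,0]-c[0],q[:,1]-c[1])-33.5,[510,195],loss='soft_l1').x; print('collar',c,len(q),q[:,2].mean())
# reference: project model outline of well/bed for candidate
E
```

```text
btn [461.4 361.  126.4]
noz [380.9 291.1  67.2]
pad [508.5 199.7  36. ]
well [ 551.7 -318.4   82.2]
well@85 [ 551.  -316.5   85. ] [ 553.4 -318.    85. ]
bed edge [ 644.4 -296.7   85. ] [ 461.4 -275.1   85. ]
t cyl [463.91102015 363.14334839] 91
head [460.46235998 359.21124249 137.99387103] 70
bed [ 572.85324528 -329.57874631   84.21560811] [ 500.52702095 -379.90104741   80.00021524] [ 648.57319626 -277.12169354   91.19341744] [81.52536205 84.15176858 86.99222013]
collar [510.75948468 195.71232125] 157 39.152452893424474
s cyl [459.65193163 363.03832016] 397
head [461.5647972  360.56793295 139.29542782] 106
bed [ 576.5355363  -330.68280848   85.90863251] [ 500.06170567 -379.99398578   80.01368493] [ 647.41259036 -277.2705481    91.91277265] [83.31270807 85.92242335 88.41994277]
collar [509.24930795 196.112593  ] 297 40.36134449688738
```

Emit:
send_rows --deltas '[0,0,0,0.147,0,0,0,0.147,0,0,0,0.147,0,0,0,0.147,0,0,0,0.147,0,0,0,0.147,0,0,0,0.147,0,0,0,0.147,0,0,0,0.147,0,0,0,0.147,0,0,0,0.147,0,0,0,0.147,0,0,0,0.147,0,0,0,0.147]' --jaw 0

```text
t: 1.5
eef_pos: [205.5, 536.6, 303.2]
eef_rot: [2.944, 1.094, -0.002]
force: [-0.4, 0.1, -0.1]
finger_gap: 1.002
grasp_force: 0.0
```

Emit:
send_rows --deltas '[0.0077,0.03,0,0,0.0077,0.03,0,0,0.0077,0.03,0,0,0.0077,0.03,0,0,0.0077,0.03,0,0,0.0077,0.03,0,0,0.0077,0.03,0,0,0.0077,0.03,0,0,0.0077,0.03,0,0,0.0077,0.03,0,0,0,0,0,0,0,0,0,0]'

```text
t: 2.7
eef_pos: [461.0, 361.1, 303.2]
eef_rot: [-2.942, -1.101, 0.003]
force: [-0.0, 0.2, 0.5]
finger_gap: 1.001
grasp_force: 0.0
```

```bash
cat >> h.py <<'E'
from scipy.spatial.transform import Rotation as Ro
def pose():
    o=ctrl.get_obs(); R=Ro.from_rotvec(o['eef_rot']).as_matrix(); p=np.array(o['eef_pos'])
    print('t',o['t'],'tcp',p.round(1),'xang',np.degrees(np.arctan2(R[1,0],R[0,0])).round(2),'z',R[:,2].round(3),'F',o['force'].round(1),'gap',round(o['finger_gap'],3),'gf',round(o['grasp_force'],1),'q',np.round(o['qpos'],2)); return p,R
def to(X):
    p,R=pose(); print('tool delta',(R.T@(np.array(X)-p)).round(1))
E
python3 -c "
from h import *
to([461,361,153])"
```

```text
t 2.7 tcp [461.  361.1 303.2] xang 41.04 z [-0.002 -0.    -1.   ] F [-0.   0.2  0.5] gap 1.001 gf 0.0 q [0.52 0.23 1.51 0.   1.4  1.37]
tool delta [1.000e-01 2.000e-01 1.502e+02]
```

Emit:
send_rows --deltas '[0,0,0.015,0,0,0,0.015,0,0,0,0.015,0,0,0,0.015,0,0,0,0.015,0,0,0,0.015,0,0,0,0.015,0,0,0,0.015,0,0,0,0.015,0,0,0,0.015,0,0,0,0,0,0,0,0,0]'

```text
t: 3.9
eef_pos: [460.9, 361.6, 153.4]
eef_rot: [2.941, 1.103, -0.001]
force: [0.1, 0.2, 0.4]
finger_gap: 0.998
grasp_force: 0.0
```

```bash
python3 -c "
from h import *
pose()
a=cv2.imread((grab('scene','s1'),'pics/s1.png')[1]);b=cv2.imread((grab('top','t1'),'pics/t1.png')[1])
f=lambda i,u,v:cv2.convertScaleAbs(cv2.resize(i[v:v+100,u:u+100],(400,400),interpolation=2),alpha=1.4)
cv2.imwrite('pics/g1.png',np.hstack([f(a,320,120),f(b,120,150)]))"
```

```text
t 3.9 tcp [460.9 361.6 153.4] xang 41.13 z [-0.001 -0.    -1.   ] F [0.1 0.2 0.4] gap 0.998 gf 0.0 q [ 0.52  0.39  1.64 -0.    1.11  1.37]
```

View pics/g1.png

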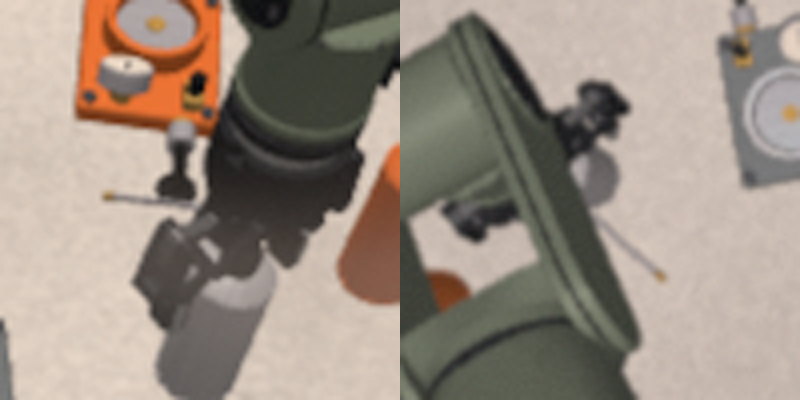

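The jaws straddle the silver can (scene crop around (215,310)), the wand sticks out to the other side with its nozzle at scene crop (108,196), and nothing is touching. I'm closing the fingers and lifting.

Emit:
send_rows --deltas '[0,0,0,0,0,0,0,0,0,0,0,0,0,0,0,0,0,0,0,0,0,0,0,0,0,0,0,0,0,0,0,0,0,0,0,0,0,0,0,0]' --jaw 1

```text
t: 5.0
eef_pos: [461.6, 362.2, 155.1]
eef_rot: [-2.941, -1.103, -0.004]
force: [-0.7, 1.3, 4.9]
finger_gap: 0.593
grasp_force: 63.0
```

Emit:
send_rows --deltas '[0,0,-0.005,0,0,0,-0.01,0,0,0,-0.015,0,0,0,-0.02,0,0,0,-0.02,0,0,0,-0.02,0,0,0,-0.02,0,0,0,-0.02,0,0,0,-0.015,0,0,0,-0.005,0,0,0,0,0,0,0,0,0,0,0,0,0]'

```text
t: 6.3
eef_pos: [460.4, 361.2, 302.3]
eef_rot: [2.941, 1.103, -0.005]
force: [-0.8, -0.8, -3.3]
finger_gap: 0.592
grasp_force: 62.6
```

```bash
python3 -c "
from h import *
to([509.5,197,303])
print(atz(load('t0'),(215,178),32),atz(load('s0'),(304,212),32))
"
```

```text
t 6.3 tcp [460.4 361.2 302.3] xang 41.13 z [-0.003 -0.002 -1.   ] F [-0.8 -0.8 -3.3] gap 0.592 gf 62.6 q [ 0.52  0.23  1.52 -0.    1.4   1.37]
tool delta [-71.  156.   -0.6]
[508.76165615 202.66061507  32.        ] [506.31435717 197.43585695  32.        ]
```

```bash
python3 - <<'E'
from h import *
t,s=load('t0'),load('s0')
for n,a,b in [('btn',(156.4,191),(380,183.75)),('noz',(185.25,218.75),(347.25,168.75)),('pad',(217.75,178.3),(304.25,212.25)),('welldot',(384.75,160.5),(100,189.5))]:
    print(n,tri((t,s),(a,b)).round(1))
print(atz(t,(217.75,178.3),32),atz(s,(304.25,212.25),32),atz(t,(217.5,177.9),40))
E
```

```text
btn [462. 363. 133.]
noz [381.5 291.4  71.3]
pad [507.5 196.   32.4]
welldot [ 549.9 -315.9   70.2]
[507.68482325 193.98767793  32.        ] [506.95002164 198.13290317  32.        ] [508.05494198 193.95947912  40.        ]
```

Emit:
send_rows --deltas '[-0.007,0.0156,0,-0.03,-0.007,0.0156,0,0,-0.007,0.0156,0,0,-0.007,0.0156,0,0,-0.007,0.0156,0,0,-0.007,0.0156,0,0,-0.007,0.0156,0,0,-0.007,0.0156,0,0,-0.007,0.0156,0,0,-0.007,0.0156,0,0,0,0,0,0,0,0,0,0,0,0,0,0]'

```text
t: 7.6
eef_pos: [515.1, 199.6, 303.7]
eef_rot: [-2.924, -1.147, 0.0]
force: [-0.2, -0.8, -1.7]
finger_gap: 0.593
grasp_force: 62.8
```

```bash
python3 - <<'E'
from h import *
pose()
grab('scene','s2');grab('top','t2')
a=cv2.imread('pics/s2.png');b=cv2.imread('pics/t2.png')
f=lambda i,u,v:cv2.convertScaleAbs(cv2.resize(i[v:v+150,u:u+100],(400,600),interpolation=2),alpha=1.4)
cv2.imwrite('pics/g2.png',np.hstack([f(a,250,100),f(b,170,110)]))
E
```

```text
t 7.6 tcp [515.1 199.6 303.7] xang 42.84 z [-0.  0. -1.] F [-0.2 -0.8 -1.7] gap 0.593 gf 62.8 q [0.21 0.16 1.6  0.   1.39 1.04]
```

View pics/g2.png

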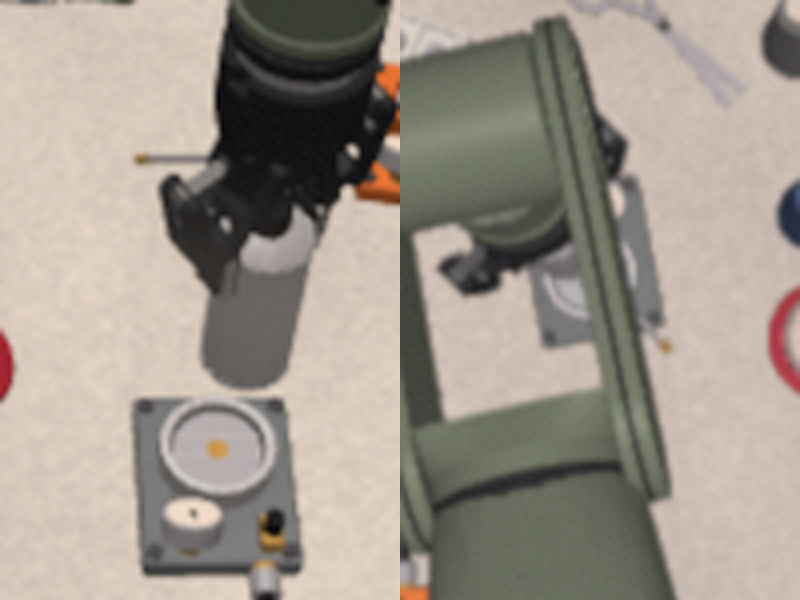

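The can hangs upright in the jaws above and behind the grey station. In the full images the nozzle is at scene (285,139.5) and top (236.5,196.8). I'll fit the can's position in the hand next.

```bash
python3 - <<'E'
from h import *
from scipy.optimize import least_squares
t,s=load('t2'),load('s2')
print('noz',tri((t,s),((236.5,196.75),(285,139.5))).round(1))
th=np.linspace(0,2*np.pi,73)
def outl(f,x,y,z,r=26):
    p=np.array([proj(f,(x+r*np.cos(a),y+r*np.sin(a),z)) for a in th]); return p[:,0].min(),p[:,0].max(),p[:,1].max()
obs=np.array([250+202/4,250+290/4,100+388/4])
def res(v):
    x,y,z,w=v; n=(x+110.5*np.cos(w),y+110.5*np.sin(w),z+66.5)
    return np.r_[outl(s,x,y,z)-obs,proj(s,n)-(285,139.5),proj(t,n)-(236.5,196.75)]
r=least_squares(res,[515,200,150,-2.4]);print(r.x,np.degrees(r.x[3]),r.fun.round(1))
P=xyz(s).reshape(-1,3)
q=P[((P>[450,150,155])&(P<[570,250,225])).all(1)]
c=least_squares(lambda c:np.hypot(q[:,0]-c[0],q[:,1]-c[1])-26,[515,200],loss='soft_l1');print(c.x,len(q),np.std(c.fun))
def cyl(v): # station dot in scene via same-view
    return v
E
```

```text
noz [436.7 126.8 218.5]
[515.24497833 203.88730604 152.58370741  -2.36612439] -135.56894106966976 [-0.1  0.4  0.4 -0.6 -0.3 -0.3  0.2]
[513.6033968  200.46746161] 407 0.9398597336947474
```

Emit:
send_rows --deltas '[-0.0034,-0.0004,0,0,-0.0034,-0.0004,0,0,0,0,0.01,0,0,0,0.015,0,0,0,0.015,0,0,0,0.015,0,0,0,0.015,0,0,0,0.015,0,0,0,0.015,0,0,0,0.005,0,0,0,0,0,0,0,0,0,0,0,0,0]'

```text
t: 9.0
eef_pos: [510.4, 195.6, 199.9]
eef_rot: [2.924, 1.147, 0.003]
force: [-0.5, -0.5, -2.5]
finger_gap: 0.592
grasp_force: 62.9
```

```bash
python3 - <<'E'
from h import *
pose()
grab('scene','s3');grab('top','t3')
a=cv2.imread('pics/s3.png');b=cv2.imread('pics/t3.png')
f=lambda i,u,v:cv2.convertScaleAbs(cv2.resize(i[v:v+75,u:u+50],(400,600),interpolation=2),alpha=1.6)
cv2.imwrite('pics/g3.png',np.hstack([f(a,280,175),f(b,195,140)]))
from scipy.optimize import least_squares
P=xyz(load('s3')).reshape(-1,3)
q=P[((P>[450,150,58])&(P<[570,250,125])).all(1)]
c=least_squares(lambda c:np.hypot(q[:,0]-c[0],q[:,1]-c[1])-26,[510,196],loss='soft_l1');print(c.x,len(q),np.std(c.fun))
E
```

```text
t 9.0 tcp [510.4 195.6 199.9] xang 42.85 z [ 0.002  0.    -1.   ] F [-0.5 -0.5 -2.5] gap 0.592 gf 62.9 q [0.21 0.25 1.71 0.   1.17 1.03]
[509.06187214 196.35433592] 312 1.0676166655956916
```

View pics/g3.png

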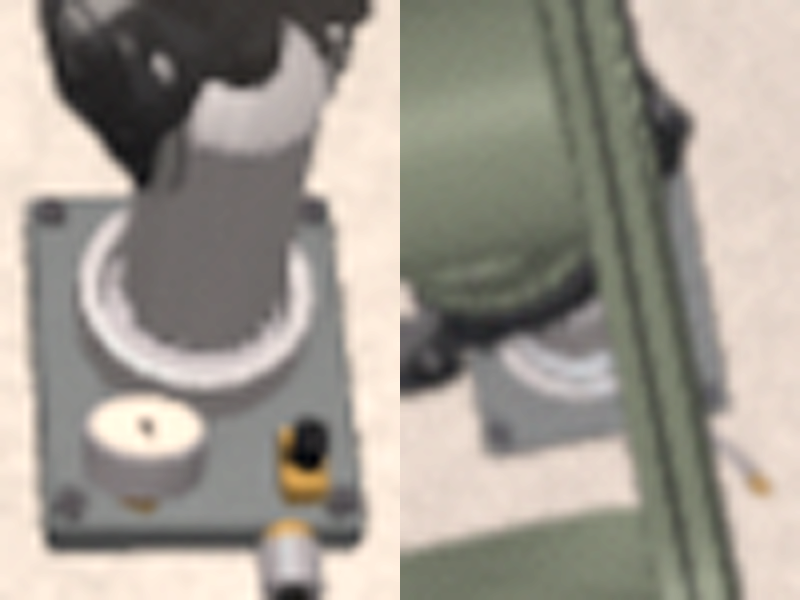

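The can base (scene crop centre about x=205) sits centred over the collar (centre about x=197), offset by about 1 mm. I'm nudging it and lowering.

Emit:
send_rows --deltas '[-0.0005,0.0005,0.004,0,0,0,0.004,0,0,0,0.003,0,0,0,0.003,0,0,0,0.002,0,0,0,0,0,0,0,0,0]'

```text
t: 9.8
eef_pos: [509.8, 195.0, 183.6]
eef_rot: [-2.924, -1.148, -0.001]
force: [-3.3, 0.1, 4.2]
finger_gap: 0.592
grasp_force: 63.6
```

Emit:
send_rows --deltas '[0,0,0.002,0,0,0,0.002,0,0,0,0.001,0,0,0,0,0,0,0,0,0]'

```text
t: 10.3
eef_pos: [509.9, 195.1, 179.3]
eef_rot: [-2.924, -1.148, -0.001]
force: [-4.4, -0.4, 8.5]
finger_gap: 0.591
grasp_force: 63.9
```

Emit:
send_rows --deltas '[-0.0011,-0.001,0.002,0,0,0,0.002,0,0,0,0.001,0,0,0,0,0]'

```text
t: 10.7
eef_pos: [509.8, 195.2, 176.8]
eef_rot: [2.924, 1.148, 0.006]
force: [-6.3, -0.5, 19.3]
finger_gap: 0.593
grasp_force: 65.0
```

Emit:
send_rows --deltas '[0,0,0.002,0,0,0,0.001,0,0,0,0.001,0,0,0,0,0,0,0,0,0]'

```text
t: 11.2
eef_pos: [510.5, 195.8, 176.7]
eef_rot: [2.924, 1.148, 0.009]
force: [-13.3, -1.5, 37.1]
finger_gap: 0.593
grasp_force: 66.9
```

Emit:
send_rows --deltas '[-0.0007,-0.0007,-0.001,0,0,0,-0.001,0,0,0,0,0,0,0,0,0,0,0,0,0,0,0,0,0,0,0,0,0,0,0,0,0,0,0,0,0,0,0,0,0,0,0,0,0,0,0,0,0,0,0,0,0,0,0,0,0]'

```text
t: 12.6
eef_pos: [509.7, 195.4, 176.7]
eef_rot: [2.923, 1.148, 0.01]
force: [-7.4, -1.5, 25.5]
finger_gap: 0.593
grasp_force: 65.5
```

```bash
python3 - <<'E'
from h import *
pose()
P=xyz(grab('scene','s4')).reshape(-1,3)
from scipy.optimize import least_squares
q=P[((P>[450,150,50])&(P<[570,250,103])).all(1)]
def f(v):
    d=q[:,:2]-v[:2]-np.outer(q[:,2]-75,v[2:]); return np.hypot(*d.T)-26
c=least_squares(f,[510,196,0,0],loss='soft_l1');print(c.x,len(q))
E
```

```text
t 12.6 tcp [509.7 195.4 176.7] xang 42.87 z [ 0.006  0.001 -1.   ] F [-7.4 -1.5 25.5] gap 0.593 gf 65.5 q [ 0.21  0.28  1.73 -0.    1.12  1.03]
[ 5.08326990e+02  1.95760595e+02 -6.03789247e-03  1.69232717e-03] 240
```

The head is against its stop at 28 N and has been for about 1.5 s. I'm lifting off and turning the wand towards the machine.

Emit:
send_rows --deltas '[0,0,0,0,0,0,0,0,0,0,0,0,0,0,-0.002,0,0,0,-0.004,0,0,0,-0.006,0,0,0,-0.01,0,0,0,-0.015,0,0,0,-0.015,0,0,0,-0.015,0,0,0,-0.015,0,0,0,-0.015,0,0,0,-0.015,0,0,0,-0.01,0,0,0,-0.005,0,0,0,0,0]'

```text
t: 14.25
eef_pos: [507.4, 194.8, 298.2]
eef_rot: [2.924, 1.147, 0.001]
force: [0.3, -0.4, -2.7]
finger_gap: 0.589
grasp_force: 63.0
```

Emit:
send_rows --deltas '[0,0,0,-0.035,0,0,0,-0.07,0,0,0,-0.07,0,0,0,-0.07,0,0,0,-0.07,0,0,0,-0.07,0,0,0,-0.07,0,0,0,-0.07,0,0,0,-0.07,0,0,0,-0.07,0,0,0,-0.041,0,0,0,0,0,0,0,0]'

```text
t: 15.55
eef_pos: [506.9, 194.7, 296.9]
eef_rot: [-2.348, -2.086, 0.002]
force: [-0.2, -0.4, -2.7]
finger_gap: 0.588
grasp_force: 62.9
```

```bash
python3 -c "
from h import *
to([565,-167,300])"
```

```text
t 15.55 tcp [506.9 194.7 296.9] xang 83.24 z [-0.002 -0.    -1.   ] F [-0.2 -0.4 -2.7] gap 0.588 gf 62.9 q [ 0.21  0.15  1.63 -0.    1.37  0.33]
tool delta [-352.3  100.3   -3. ]
```

Emit:
send_rows --deltas '[-0.01,0.003,0,0,-0.02,0.0057,0,0,-0.02,0.0057,0,0,-0.02,0.0057,0,0,-0.02,0.0057,0,0,-0.02,0.0057,0,0,-0.02,0.0057,0,0,-0.02,0.0057,0,0,-0.02,0.0057,0,0,-0.02,0.0057,0,0,-0.02,0.0057,0,0,-0.02,0.0057,0,0,-0.02,0.0057,0,0,-0.02,0.0057,0,0,-0.02,0.0057,0,0,-0.02,0.0057,0,0,-0.02,0.0057,0,0,-0.02,0.006,0,0,0,0,0,0,0,0,0,0]'

```text
t: 17.55
eef_pos: [565.5, -165.2, 297.6]
eef_rot: [-2.349, -2.085, 0.0]
force: [-0.3, 0.5, -1.3]
finger_gap: 0.592
grasp_force: 62.9
```

```bash
python3 - <<'E'
from h import *
pose()
grab('scene','s5');grab('top','t5')
def crop(tag,u0,v0,w=80,h=110,k=5):
    im=cv2.imread(f'pics/{tag}.png')
    o=cv2.convertScaleAbs(cv2.resize(im[v0:v0+h,u0:u0+w],None,fx=k,fy=k,interpolation=2),alpha=1.4)
    for u in range(u0-u0%10+10,u0+w,10): cv2.line(o,((u-u0)*k,0),((u-u0)*k,6),(0,0,255),1);cv2.putText(o,str(u),((u-u0)*k+1,14),0,.35,(0,0,255))
    for v in range(v0-v0%10+10,v0+h,10): cv2.line(o,(0,(v-v0)*k),(6,(v-v0)*k),(0,0,255),1);cv2.putText(o,str(v),(8,(v-v0)*k+4),0,.35,(0,0,255))
    return o
cv2.imwrite('pics/g5.png',np.hstack([crop('s5',75,105),crop('t5',330,110)]))
E
```

```text
t 17.55 tcp [ 565.5 -165.2  297.6] xang 83.2 z [-0.001  0.001 -1.   ] F [-0.3  0.5 -1.3] gap 0.592 gf 62.9 q [-0.43  0.24  1.51  0.    1.39 -0.31]
```

View pics/g5.png

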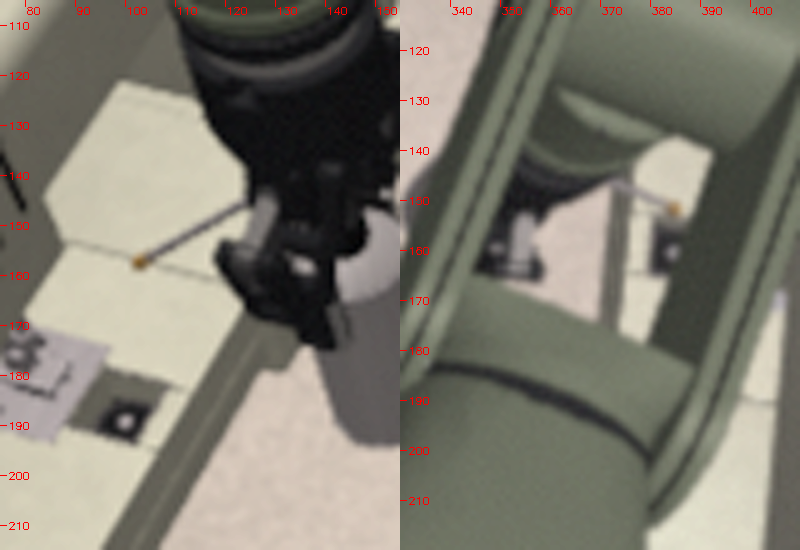

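The brass nozzle is at scene (103,157.4) and top (384.6,151.8), clear of the machine. In the scene view the well opening has its corners at about (96.6,179.4), (88.6,190.6), (107.5,183.4) and (101,193).

```bash
python3 - <<'E'
from h import *
t,s=load('t5'),load('s5'); t0=load('t0')
n=tri((t,s),((384.6,151.8),(103,157.4)));print('noz',n.round(1),'err',(proj(t,n)-(384.6,151.8)).round(2))
print('TCP->noz',(n-[565.5,-165.2,297.6]).round(1))
for zz in(207,212): print('noz at z',zz,atz(t,(384.6,151.8),zz).round(1),atz(s,(103,157.4),zz).round(1))
print('well',atz(s,(98.6,186.6),85).round(1),atz(t0,(386,159.7),85).round(1))
for c in [(96.6,179.4),(88.6,190.6),(107.5,183.4),(101,193)]: print(atz(s,c,85).round(1))
# bed-front edge from depth: points at z 80..90, front boundary
for nm,f in(('t',t0),('s',load('s0'))):
    P=xyz(f); q=P[(P[...,2]>79)&(P[...,2]<91)]; q=q[(q[:,0]>470)&(q[:,0]<660)&(q[:,1]>-345)&(q[:,1]<-255)]
    xs=np.arange(520,640,10);ys=[np.percentile(q[abs(q[:,0]-x)<5,1],99) for x in xs]
    k=np.polyfit(xs,ys,1);print(nm,'edge slope deg',np.degrees(np.arctan(k[0])),'y at 555',np.polyval(k,555), 'xmax',np.percentile(q[:,0],99.5))
E
```

```text
noz [ 552.1 -270.8  211.2] err [-0.31  0.07]
TCP->noz [ -13.4 -105.6  -86.4]
noz at z 207 [ 553.1 -273.   207. ] [ 549.2 -272.   207. ]
noz at z 212 [ 552.2 -271.4  212. ] [ 552.7 -269.5  212. ]
well [ 551.4 -313.4   85. ] [ 550.4 -316.5   85. ]
[ 531.2 -325.7   85. ]
[ 567.  -333.4   85. ]
[ 538.4 -294.9   85. ]
[ 568.7 -301.1   85. ]
t edge slope deg -8.757957245987981 y at 555 -284.3408805045766 xmax 647.2349853770181
s edge slope deg -8.272345302963993 y at 555 -284.004586693512 xmax 646.2613065682309
```

Emit:
send_rows --deltas '[0,0,0.006,0,0,0,0.012,0,0,0,0.012,0,0,0,0.012,0,0,0,0.012,0,0,0,0.012,0,0,0,0.012,0,0,0,0.006,0,0,0,0,0,0,0,0,0]'

```text
t: 18.65
eef_pos: [566.1, -164.7, 214.1]
eef_rot: [2.347, 2.087, 0.0]
force: [0.3, 0.4, -1.6]
finger_gap: 0.592
grasp_force: 62.9
```

```bash
python3 -c "
from h import *
to([563.7,-208,213])"
```

```text
t 18.65 tcp [ 566.1 -164.7  214.1] xang 83.29 z [ 0.001 -0.    -1.   ] F [ 0.3  0.4 -1.6] gap 0.592 gf 62.9 q [-0.43  0.32  1.59 -0.    1.23 -0.31]
tool delta [-43.3   2.6   1.1]
```

Emit:
send_rows --deltas '[-0.003,0.0003,0,0.005,-0.005,0.0003,0,0.005,-0.005,0.0003,0,0.005,-0.005,0.0003,0,0,-0.005,0.0003,0,0,-0.005,0.0003,0,0,-0.005,0.0003,0,0,-0.005,0.0003,0,0,-0.005,0.0002,0,0,0,0,0,0,0,0,0,0]'

```text
t: 19.75
eef_pos: [562.9, -207.6, 213.8]
eef_rot: [-2.363, -2.07, -0.0]
force: [-0.2, -0.3, -2.9]
finger_gap: 0.591
grasp_force: 63.0
```

Emit:
send_rows --deltas '[0,0,0.004,0,0,0,0.004,0,0,0,0.004,0,0,0,0.003,0,0,0,0,0,0,0,0,0]'

```text
t: 20.35
eef_pos: [562.9, -207.4, 198.7]
eef_rot: [-2.363, -2.07, 0.0]
force: [0.3, 0.1, -2.4]
finger_gap: 0.59
grasp_force: 63.0
```

```bash
python3 - <<'E'
from h import *
pose()
grab('scene','s6');grab('top','t6')
def crop(tag,u0,v0,w=40,h=55,k=10):
    im=cv2.imread(f'pics/{tag}.png')
    o=cv2.convertScaleAbs(cv2.resize(im[v0:v0+h,u0:u0+w],None,fx=k,fy=k,interpolation=2),alpha=1.4)
    for u in range(u0-u0%10+10,u0+w,10): cv2.line(o,((u-u0)*k,0),((u-u0)*k,6),(0,0,255),1);cv2.putText(o,str(u),((u-u0)*k+1,14),0,.35,(0,0,255))
    for v in range(v0-v0%10+10,v0+h,10): cv2.line(o,(0,(v-v0)*k),(6,(v-v0)*k),(0,0,255),1);cv2.putText(o,str(v),(8,(v-v0)*k+4),0,.35,(0,0,255))
    return o
cv2.imwrite('pics/g6.png',np.hstack([crop('s6',82,150),crop('t6',365,130)]))
E
```

```text
t 20.35 tcp [ 562.9 -207.4  198.7] xang 82.44 z [-0.  0. -1.] F [ 0.3  0.1 -2.4] gap 0.59 gf 63.0 q [-0.5   0.36  1.57 -0.    1.21 -0.37]
```

View pics/g6.png

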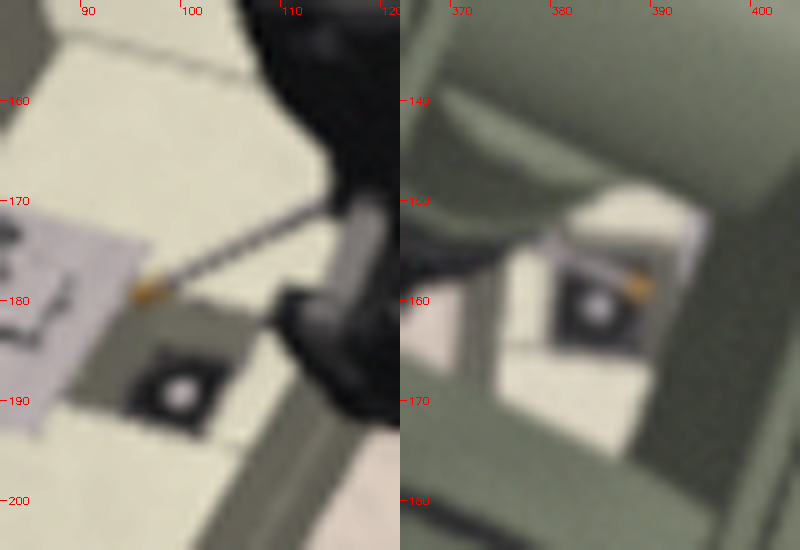

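```bash
python3 - <<'E'
from h import *
t,s=load('t6'),load('s6')
n=tri((t,s),((389,158.7),(95.6,179.2)));print('noz',n.round(1))
print('at110',atz(t,(389,158.7),110).round(1),atz(s,(95.6,179.2),110).round(1))
print('well',atz(t,(386.3,159.8),85).round(1),atz(s,(99.3,186.2),85).round(1))
E
```

```text
noz [ 548.8 -315.5  112.5]
at110 [ 549.4 -317.   110. ] [ 547.2 -315.9  110. ]
well [ 550.1 -317.4   85. ] [ 549.9 -312.1   85. ]
```

The nozzle hovers over the well within about 2 mm sideways: top (389,158.7) against the well at (386.3,159.8), the difference being parallax. I'm making a small correction and the final lowering.

Emit:
send_rows --deltas '[0.0005,0.0008,0.003,0,0.0005,0.0007,0.003,0,0,0,0.003,0,0,0,0.003,0,0,0,0.002,0,0,0,0,0,0,0,0,0,0,0,0,0,0,0,0,0,0,0,0,0,0,0,0,0]'

```text
t: 21.55
eef_pos: [564.6, -206.7, 185.0]
eef_rot: [2.363, 2.07, 0.0]
force: [1.1, 0.2, -2.6]
finger_gap: 0.59
grasp_force: 63.0
```

```bash
python3 - <<'E'
from h import *
pose()
grab('scene','s7');grab('top','t7')
def crop(tag,u0,v0,w=40,h=55,k=10):
    im=cv2.imread(f'pics/{tag}.png')
    return cv2.convertScaleAbs(cv2.resize(im[v0:v0+h,u0:u0+w],None,fx=k,fy=k,interpolation=2),alpha=1.4)
cv2.imwrite('pics/g7.png',np.hstack([crop('s7',82,150),crop('t7',365,130)]))
E
```

```text
t 21.55 tcp [ 564.6 -206.7  185. ] xang 82.44 z [ 0. -0. -1.] F [ 1.1  0.2 -2.6] gap 0.59 gf 63.0 q [-0.49  0.38  1.58 -0.    1.18 -0.36]
```

View pics/g7.png

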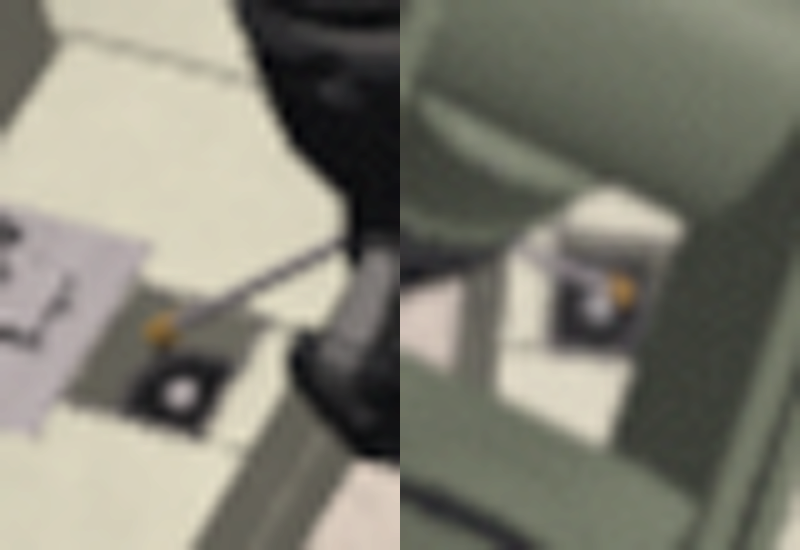

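The nozzle is inside the well outline in both views: scene (97.7,183.3) and top (387.6,159). I'll run one numeric check and hand in if it agrees.

```bash
python3 - <<'E'
from h import *
t,s=load('t7'),load('s7')
n=tri((t,s),((387.6,159),(97.7,183.3)));print('noz',n.round(1),atz(t,(387.6,159),96).round(1),atz(s,(97.7,183.3),96).round(1))
if abs(n[0]-550)<4 and abs(n[1]+315)<5 and 90<n[2]<103: print(ctrl.finish_job())
E
```

```text
noz [ 550.  -315.1   97.5] [ 550.7 -317.6   96. ] [ 549.2 -313.6   96. ]
the job is handed in; nothing more can be done
None
```

I charged the can on the grey station, holding the head against its stop for about 1.5 s at around 28 N. I then handed the job in with the can still gripped and upright and the nozzle about 12 mm above the middle of the bobbin well; the hand-in returned no verdict.

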